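Test the stop button of the plaster vibrator

ROBOT

A 6-joint arm with a two-finger parallel gripper is mounted at the origin on the work surface. World frame = base frame: x ahead of the robot, y to its left, z up, the work surface at z = 0. Lengths are in m, angles in rad, forces in N, time in s.
With the tool pointing down it reaches from about 0.4 to 0.825 m from the base axis. Payload 7 kg.
Tool frame: the origin (TCP) lies midway between the tips of the shut fingers; the grasp point (between the pads) lies arm.hold_point_z behind it (arm.hold_point_z is the distance from the TCP to the grasp point, in m); z points along the fingers, y is the line along which they close (so a half turn about z gives the same grasp; the last joint's range is limited). The gripper opens to 88 mm and grips with 3 to 60 N. Pads are 19 mm wide; open, the fingers measure 130 mm over their backs; the gripper's body (78 mm by 193 mm) begins 47 mm behind the grasp point.
Start: joints at [1.625, 0.359, 0.012, 0, -1.224, -0.288], TCP at [0.156, 0.657, 0.227] pointing down, gripper open.
Joint ranges: [-3.07, 3.07], [-1.43, 2.12], [-1.02, 1.25], [-3.03, 1.67], [-3.05, -0], [-3.03, 3.03]. Speed limits (rad/s): [2.39, 2.39, 3.01, 3.14, 3.14, 3.14].

INTERFACE

Orientations are given as [roll, pitch, yaw] about the fixed x, y, z axes, in that order (R = Rz(yaw) Ry(pitch) Rx(roll)).
In Python, from station import arm gives the robot as it stands.
- The arm moves only by the shell command python3 -m crank 'ROWS' [OPENING] [FORCE]. ROWS is JSON, a list that holds one entry, the list of rows, each a list of 4 numbers: the shift along the tool's x, y, z in units of 25 mm (1.0 is 25 mm), then the turn about the tool's z in units of 5 degrees (1.0 is 5 degrees). A call has 1 to 12 rows; each row is the pose to reach, as a shift and turn from the pose commanded when the call began, along the tool's axes at that moment; what a row does not reach only later rows make up. A row lasts 1/8 s, in which the tool goes at most 62.5 mm and 10.7 degrees, less where a joint would pass 70% of its speed; a pose out of reach is approached as far as the arm can. A call with a gripper value outside its range is refused whole. OPENING is the closure, from 0 (fully open) to 1 (shut), set as the call begins (- or left out, the last holds). The fingers move at their own pace and stop on an object; FORCE is the grip in N (left out, the last holds). Time passes only in rows, so rows that repeat a pose let the fingers close. It gives the time, the measured TCP pose, the force, the opening and the grip force at its end, in the units of the state.
- arm.get_state(): the state, without advancing time (a new reading comes with each control period).
- arm.grab_frame(name): name is "scene" or "top" or "wrist"; returns (picture, depth): 400x640x3 uint8, red, green, blue; 400x640 float32, m along the optical axis (not along the pixel's ray), 0 where there is no reading.
- arm.get_calibration(name): a dict with "mtx" (3x3 intrinsics, pixels), "R" (3x3) and "t" (3): a world point X has camera coordinates R X + t; the wrist camera has in their place "mount" (4x4, takes a point from camera to tool coordinates, whose origin is the TCP and whose axes are the flange's). Camera axes: x right, y down, z forward; pixel columns grow to the right and rows downward; lengths in m; the calibration is good to about 2 mm. The wrist camera is an equidistant fisheye: a pixel r from the principal point sees the ray r / f radians off the axis. A picture is of the moment at which its call begins: read the wrist's pose just before it. get_calibration takes no time and is no camera call.
- arm.job_done(): hands the job in; it is judged then, once.
Trained networks look in the newest picture that a camera, given by its name, has taken for a name from the list of things; names that differ only in an ending like _2 or _b are one class to them, and where a whole thing is asked for, a point or a joint stands for the part that bears it (a point fixed in the world has none). Each returns a list of dicts, best first, with "score" (0 to 1); they miss things now and then, are a little off and sometimes report something else, mostly with a low value. They report only what shows in the picture. A call takes as long as a camera call.
- arm.recognise(thing, camera): "extent" ([left, top, width, height] in pixels, round what is visible of it).
- arm.trace(thing, camera): "mask" (400x640 bool, what is visible of it) and "extent" ([left, top, width, height] in pixels, round what is visible of it).
The state is a dict: "t": time; "q": joint angles; "qd": joint speeds; "joint_efforts": joint torques, N m; "eef_pos": TCP position; "ee_rot": TCP orientation; "force": force on the tool from outside, world axes, zero at the start; "moment": the same for the moment, N m; "width": finger opening in m; "gripper_force": force on a finger pad.
Only numpy, scipy, OpenCV 4.12 (cv2) and the standard library are available. Lean on these libraries where they do the work, as an engineer would, in place of code of your own. Each camera call takes 0.05 s, during which the arm holds its last target. There are 200 camera calls.

TASK

Test the latching stop button of the plaster vibrator: push the winged mushroom button down until it latches in, then turn it clockwise (seen from above) by pushing sideways on one of its wings with the fingers, until the latch lets go and it springs back out, and leave it out with its wings back where they were. Only push and touch it, gently, without pinching it, and leave the small start button and the other things on and around the machine as they are.

Things in the scene. Friction and masses are not known exactly. Their poses are not given: they have to be found in the camera images.
- unit: Plaster vibrator, grey box fixed to the bench, 200 x 260 x 75 mm high. Origin: centre of its underside; x points to its back (away from the robot at yaw 0), y to its left, z up. On its deck (top, 75 mm): stop button axis at (-20, 65) mm, start button at (-75, -35), round rubber platform (radius 55, 16 high) at (20, -60), fixed dial (radius 16, 16 high) at (68, 95).
- stop_top (a point): Top centre of the stop button's head, on its upright axis; 42 mm above the deck when out, sinks as it goes in. Head: domed disc, 40 mm diameter, 18 mm high, with two opposite straight wings 12 mm wide reaching 36 mm from the axis, 5 to 17 mm below this point; at rest they lie along the unit's x axis. Below the head only a collar, 21 mm radius, 11 mm high, on the deck (flange radius 31, 3 high).
- wing_near (a point): Middle of the end face of the wing that points to the unit's front (-x) at rest, 36 mm from the axis, 11 mm below the top of the head. It turns and sinks with the head. Clockwise seen from above moves it towards the unit's +y.
- wing_far (a point): The same on the opposite wing, which points to the unit's back (+x) at rest. Clockwise seen from above moves it towards the unit's -y.
- stop_push (a joint): How far the stop button is in, m: 0 out, 0.010 at the bottom stop. A spring pushes it out with 3 N (out) to 6 N (bottom); the catch adds a little on the way, so pressing takes about 7 N. Pressed to the bottom and let go it stays latched at about 0.0075; let go before 0.0085 it comes out again. Not to be pushed or squeezed with over 30 N.
- stop_twist (a joint): Turn of the head, clockwise seen from above, rad: 0 at rest, 1.2 at the end stop. A spring turns it back to 0 once the button is out; turning takes some 2 to 4 N at a wing's end. While latched in, a turn of about 0.4 releases the catch and the head springs out by itself; a smaller turn does not.
- start (a joint): The small flat grey start button (22 mm diameter in a black collar, 20 mm high) on the deck: 0 out, 0.004 pressed, m. Not to be pressed.
- jar: White jar, 60 mm diameter, 85 mm high, loose on the bench in front of the unit. Origin: centre of its underside. Leave alone.
- bowl: Black rubber mixing bowl, 116 mm wide, 60 mm high, loose on the bench to the unit's left. Origin: centre of its underside. Leave alone.
- spatula: Spatula, 200 mm long, lying loose on the bench to the unit's right. Origin: middle of its length, underside. Leave alone.
- cast: Stone dental cast, 50 x 60 x 28 mm, loose on the rubber platform. Origin: centre of its underside. Leave alone.

How it is judged:
On the way, in this order (a step that is already met when the one before it is completed fails the run):
1. the stop button is pressed in to where it latches (value of joint stop_push above 0.0068 m), for 0.2 s.
2. it is turned clockwise while still in (value of joint stop_push above 0.0055 m and value of joint stop_twist above 0.2 rad).
3. the latch has let go and the button is out (value of joint stop_push below 0.0015 m), for 0.2 s.
At the end, for the whole second after the job is handed in: The stop button is out (within 1.5 mm) and turned back (within 0.12 rad), the start button is out, and the jar, bowl, spatula and cast are at rest within 20 mm of where they stood (value of joint each of stop_push, start below 0.0015 m and value of joint stop_twist below 0.12 rad and distance of each of jar, bowl, spatula, cast from where it was at the start of the episode below 0.02 m and linear speed of each of jar, bowl, spatula, cast below 0.02 m/s); the robot touches nothing.
It fails at once if the start button is pressed (value of joint start above 0.002 m).
It fails at once if the button or the machine is squeezed or pushed with more than 30 N (contact force between the fingers and unit above 30 N).
It fails at once if the jar, bowl, spatula or cast is moved more than 20 mm or lifted (distance of any of jar, bowl, spatula, cast from where it was at the start of the episode above 0.02 m).
It also fails if it takes over 40 s, if anything falls off the work surface, if the arm or the gripper's body presses on something with over 40 N, if the wrist force passes 120 N, or if a joint passes its speed limit or range.

## Working session

There is one attempt and no reset: what is moved stays moved. The work goes in short steps, Python scripts to look and compute and a shell command to move; the robot and the scene stay as the last step left them, time stands still between calls to the robot, and variables do not carry over. Pictures are saved under pics/ and viewed, at most 10 in all, crops included, and the job is handed in when it is done.

```bash
mkdir -p pics
cat > h.py <<'E'
import numpy as np, cv2
from station import arm
def world(cam,u,v,d):
    c=arm.get_calibration(cam);K=np.array(c['mtx']);R=np.array(c['R']);t=np.array(c['t'])
    p=np.stack([(u-K[0,2])/K[0,0]*d,(v-K[1,2])/K[1,1]*d,d],-1)
    return (p-t)@R
E
python3 - <<'E'
from h import *
s=arm.get_state();print(s)
for c in ['top','scene']:
    im,d=arm.grab_frame(c);cv2.imwrite(f'pics/{c}.png',im[:,:,::-1])
    for n in ['unit','stop_top','wing_near','start','jar','bowl','spatula','cast']:
        r=arm.trace(n,c)
        for x in r[:2]:
            m=x['mask']&(d>0);v,u=np.nonzero(m)
            if len(u)==0: continue
            P=world(c,u,v,d[m]);print(c,n,round(x['score'],2),x['extent'],np.median(P,0).round(3),P.min(0).round(3),P.max(0).round(3),len(u))
E
```

```text
{'t': 0.0, 'q': array([ 1.62509775e+00,  3.59385754e-01,  1.10654069e-02, -3.35268815e-04,
       -1.22406902e+00, -2.88118470e-01]), 'qd': array([-4.17813661e-04, -1.83546539e-04, -5.58880663e-04, -2.62798621e-04,
       -6.57933564e-04, -6.44269953e-05]), 'joint_efforts': array([ 1.48743202e-03, -5.82717061e+01,  2.93052274e+01,  6.99721947e+00,
        6.83462567e-03, -1.49993011e-04]), 'eef_pos': array([0.15629782, 0.65616789, 0.22562893]), 'ee_rot': array([ 3.13997571e+00, -1.50520430e-04, -2.33931109e-01]), 'force': array([ 0.37475172, -0.25520276, -0.1490805 ]), 'moment': array([-0.01632503,  0.04800038,  0.00427349]), 'gripper_force': 0.0, 'width': 0.08760011144041104}
top unit 0.57 [238.7, 125.8, 155.0, 131.0] [0.594 0.066 0.076] [ 0.464 -0.096 -0.001] [0.76  0.212 0.121] 10902
top stop_top 0.85 [282.3, 190.7, 15.7, 35.4] [0.559 0.108 0.115] [0.527 0.09  0.075] [0.593 0.131 0.121] 422
top wing_near 0.88 [278.7, 192.4, 22.2, 29.7] [0.56  0.108 0.115] [0.527 0.089 0.074] [0.595 0.131 0.121] 422
top start 0.42 [339.0, 207.9, 13.3, 7.8] [ 0.555 -0.005  0.096] [ 0.545 -0.016  0.0
[... 669 characters left out ...]
73] [0.597 0.128 0.12 ] 309
scene wing_near 0.56 [331.5, 188.1, 15.1, 24.0] [0.569 0.11  0.115] [0.533 0.092 0.106] [0.597 0.127 0.12 ] 220
scene wing_near 0.31 [395.3, 195.1, 49.8, 44.0] [0.488 0.287 0.037] [ 0.388  0.226 -0.001] [0.569 0.348 0.065] 1692
scene bowl 0.91 [396.1, 197.9, 48.6, 42.5] [0.488 0.286 0.037] [0.395 0.223 0.001] [0.569 0.343 0.065] 1646
scene spatula 0.59 [209.7, 206.1, 29.2, 66.0] [ 0.7   -0.139  0.004] [ 0.571 -0.202 -0.001] [ 0.761 -0.084  0.024] 1179
scene cast 0.74 [274.4, 202.0, 30.6, 30.6] [0.653 0.019 0.11 ] [ 0.587 -0.023  0.078] [0.684 0.056 0.123] 650
scene cast 0.71 [334.2, 188.6, 18.2, 22.9] [0.569 0.111 0.115] [0.533 0.092 0.104] [0.597 0.128 0.12 ] 230
```

View pics/top.png

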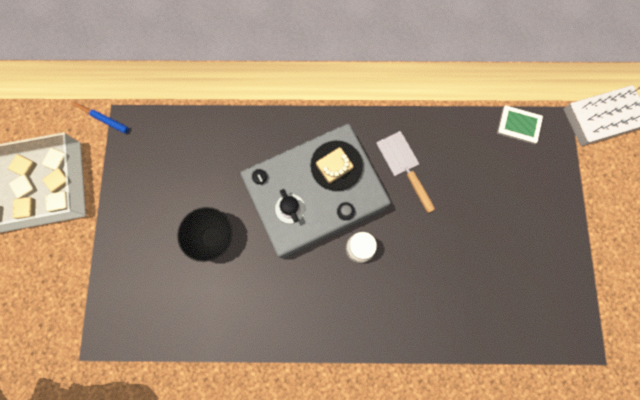

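View pics/scene.png

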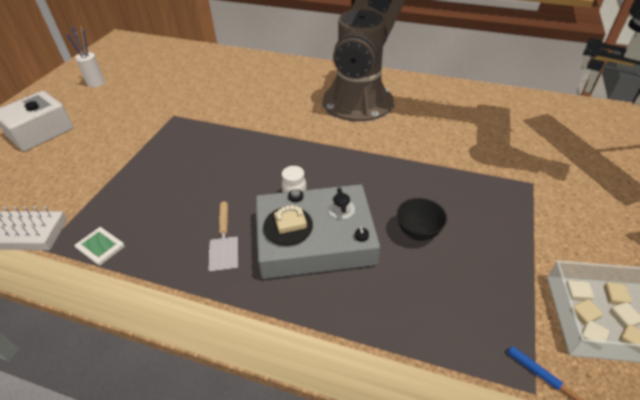

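The top view shows the unit turned about 26°, with the stop button at about (289,205), its wings at (282,192) and (299,221), the start button at (346,211) and the jar at (362,247). The scene view agrees: stop button at (342,200), bowl clear to the side. Next I'll fit the unit's pose.

Run:
```python
from h import *
print(arm.hold_point_z)
for c in ['top','scene']:
    im,d=arm.grab_frame(c);v,u=np.nonzero(d>0);P=world(c,u,v,d[d>0])
    k=(P[:,2]>.068)&(P[:,2]<.082)&(P[:,0]>.44)&(P[:,0]<.8)&(P[:,1]>-.12)&(P[:,1]<.225)
    k&=np.hypot(P[:,0]-.482,P[:,1]+.035)>.045
    r=cv2.minAreaRect((P[k][:,:2]*1000).astype(np.float32));print(c,r)
    for th in [26.3]:
        pass
    S=P[(P[:,2]>.1)&(np.hypot(P[:,0]-.561,P[:,1]-.109)<.045)]
    xy=S[:,:2];w=np.linalg.eigh(np.cov(xy.T))[1][:,1];print('button',(xy.min(0)+xy.max(0))/2,xy.mean(0),np.degrees(np.arctan2(w[1],w[0])),S[:,2].max(),len(S))
    T=S[S[:,2]>.1155];print('dome',T[:,:2].mean(0),len(T))
```

```text
0.0188
top ((607.8187255859375, 58.29106140136719), (200.5039520263672, 260.3191223144531), 25.805788040161133)
button [0.56111302 0.10762867] [0.55995556 0.10754524] -154.16736159709205 0.12168193269778203 414
dome [0.56086794 0.10827384] 186
scene ((608.630126953125, 59.08976745605469), (203.5061798095703, 260.05767822265625), 25.950973510742188)
button [0.56340559 0.10836542] [0.5676479  0.11017014] -153.5327541235118 0.12035090476449005 270
dome [0.56337292 0.10882178] 118
```

```bash
python3 -m crank '[[[1.5,1.3,0,-0.5],[3.5,3,0,-1.2],[5.5,4.7,0,-2],[7.5,6.4,0,-2.8],[9.5,8.1,0,-3.6],[11.5,9.8,0,-4.4],[13.5,11.4,0,-5.2],[15.5,13.1,0,-6],[17.5,14.8,0,-6.8],[19.2,16.2,0,-7.4],[20.4,17.2,0,-7.84],[20.85,17.57,0,-7.84]]]' 1 10
python3 - <<'E'
from h import *
print(arm.get_state()['eef_pos'])
E
```

```text
t: 2.5
eef_pos: [0.563, 0.106, 0.2263]
ee_rot: [3.141, 0.0, 0.447]
force: [-0.7, 0.1, -0.2]
width: 0.0006
gripper_force: 0.0
[0.56296551 0.10596371 0.22631258]
```

```bash
cat >> h.py <<'E'
from scipy.spatial.transform import Rotation as Ro
def wristcloud(tag):
    s=arm.get_state();im,d=arm.grab_frame('wrist');c=arm.get_calibration('wrist');K=np.array(c['mtx'])
    cv2.imwrite(f'pics/{tag}.png',im[:,:,::-1])
    v,u=np.nonzero(d>0);a=(u-K[0,2])/K[0,0];b=(v-K[1,2])/K[1,1];th=np.hypot(a,b)+1e-9
    k=th<1.4;u,v,a,b,th=[q[k] for q in(u,v,a,b,th)];z=d[v,u]
    p=np.stack([a/th*np.tan(th)*z,b/th*np.tan(th)*z,z,np.ones_like(z)],-1)
    T=np.eye(4);T[:3,:3]=Ro.from_euler('xyz',s['ee_rot']).as_matrix();T[:3,3]=s['eef_pos']
    return s,(p@np.array(c['mount']).T@T.T)[:,:3],u,v
E
python3 - <<'E'
from h import *
s,P,u,v=wristcloud('w1');print(s['eef_pos'],s['ee_rot'])
k=(P[:,2]>.1)&(P[:,2]<.125)&(np.hypot(P[:,0]-.5615,P[:,1]-.1082)<.05);S=P[k]
w=np.linalg.eigh(np.cov(S[:,:2].T))[1][:,1]
print(len(S),(S.min(0)+S.max(0))/2,S.mean(0),S[:,2].max(),np.degrees(np.arctan2(w[1],w[0])))
T=S[S[:,2]>S[:,2].max()-.004];print(T.mean(0),len(T))
E
```

```text
[0.56296551 0.10596371 0.22631258] [3.14133240e+00 3.84499817e-04 4.47439665e-01]
1821 [0.5620867  0.10914057 0.11158709] [0.56408573 0.11005499 0.11443577] 0.11922858772702669 -154.30625908250232
[0.56251281 0.10932715 0.1167516 ] 853
```

View pics/w1.png

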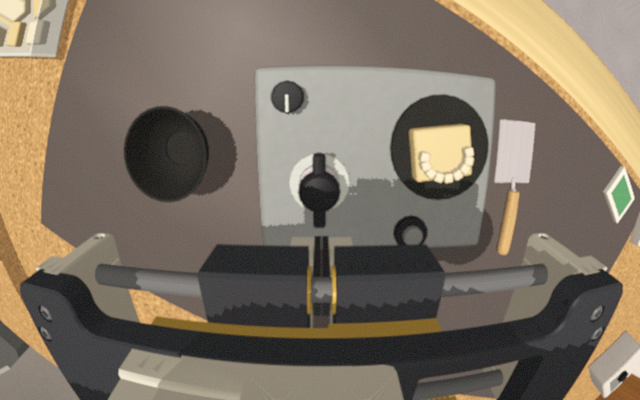

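The wrist view shows the shut fingers in line with the button: head at (320,190), wings vertical, start button at (411,232). The button axis is at about (0.562, 0.1085). Descending.

```bash
python3 -m crank '[[[0,0,1,0],[0,0,2,0],[0,0,3,0],[0,0,3.8,0],[0,0,4.1,0],[0,0,4.1,0],[0,0,4.1,0]]]'; python3 -c "
from h import *
s=arm.get_state();print(s['eef_pos'],s['ee_rot'])"
```

```text
t: 3.42
eef_pos: [0.5622, 0.1091, 0.125]
ee_rot: [3.142, -0.001, 0.451]
force: [0.3, -0.5, 0.3]
width: 0.0007
gripper_force: 0.0
[0.56217498 0.10905754 0.12504098] [ 3.14150123e+00 -1.48976552e-03  4.50795240e-01]
```

```bash
python3 -m crank '[[[0,0,0.2,0],[0,0,0.35,0],[0,0,0.45,0],[0,0,0.55,0],[0,0,0.55,0]]]'
```

```text
t: 4.05
eef_pos: [0.562, 0.1087, 0.1105]
ee_rot: [3.141, -0.001, 0.451]
force: [-0.6, 1.8, 3.6]
width: 0.0004
gripper_force: 2.0
```

```bash
python3 -m crank '[[[0,0,0.06,0],[0,0,0.12,0],[0,0,0.12,0]]]';python3 -m crank '[[[0,0,0.04,0],[0,0,0.04,0]]]'
```

```text
t: 4.42
eef_pos: [0.562, 0.1087, 0.1076]
ee_rot: [3.141, -0.001, 0.451]
force: [-1.6, 0.3, 5.2]
width: 0.0003
gripper_force: 2.7
t: 4.68
eef_pos: [0.5621, 0.1087, 0.1072]
ee_rot: [3.141, -0.001, 0.451]
force: [-3.0, 0.8, 9.4]
width: 0.0005
gripper_force: 4.6
```

```bash
python3 -m crank '[[[0,0,0.03,0],[0,0,0.03,0],[0,0,0.03,0]]]'
```

```text
t: 5.05
eef_pos: [0.5623, 0.1087, 0.1071]
ee_rot: [3.141, -0.002, 0.451]
force: [-4.1, 0.6, 14.2]
width: 0.0004
gripper_force: 7.0
```

```bash
python3 -m crank '[[[0,0,-0.6,0],[0,0,-1.2,0],[-0.6,0.7,-1.2,0],[-1.2,1.4,-1.2,0],[-1.2,1.4,-1.2,0],[-1.2,1.4,-1.2,0]]]'
python3 - <<'E'
from h import *
s,P,u,v=wristcloud('w2');print(s['eef_pos'],s['ee_rot'],s['force'])
k=(P[:,2]>.09)&(P[:,2]<.125)&(np.hypot(P[:,0]-.562,P[:,1]-.1087)<.038);S=P[k];print(len(S),S.mean(0),np.percentile(S[:,2],[50,90,99]))
im=cv2.imread('pics/w2.png');cv2.imwrite('pics/w2c.png',cv2.resize(im[100:320,200:440],None,fx=2.5,fy=2.5))
E
```

```text
t: 5.8
eef_pos: [0.5497, 0.0632, 0.1354]
ee_rot: [3.142, 0.0, 0.449]
force: [-0.3, -0.3, 0.7]
width: 0.0005
gripper_force: 0.0
[0.54974833 0.06322742 0.13542247] [3.14158691e+00 2.85660613e-04 4.49291769e-01] [-0.27524385 -0.29105233  0.70185248]
3730 [0.56480803 0.10892482 0.10687157] [0.10751403 0.10999191 0.11098032]
```

View pics/w2c.png

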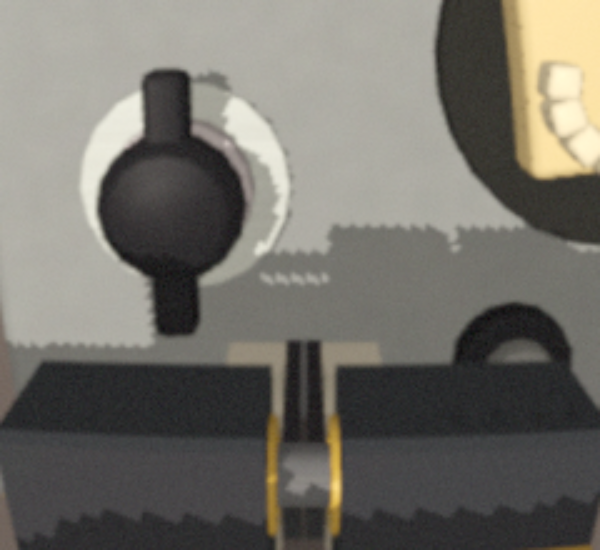

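The latched head's top is at about 0.110, and the fingers stand beside the near wing (crop 175,300), clear of the start button (515,345). Lowering.

```bash
python3 -m crank '[[[0,0,0.6,0],[0,0,1.2,0],[0,0,1.5,0],[0,0,1.65,0],[0,0,1.65,0]]]';python3 -m crank '[[[0,-0.2,0,0],[0,-0.4,0,0],[0,-0.4,0,0]]]'
```

```text
t: 6.48
eef_pos: [0.5499, 0.064, 0.094]
ee_rot: [3.142, 0.001, 0.451]
force: [0.7, -0.4, 0.5]
width: 0.0006
gripper_force: 0.0
t: 6.85
eef_pos: [0.5456, 0.0735, 0.0946]
ee_rot: [-3.142, -0.001, 0.451]
force: [-0.0, 0.6, -0.3]
width: 0.0004
gripper_force: 0.0
```

```bash
python3 -m crank '[[[0,-0.2,0,0],[0,-0.4,0,0],[0,-0.4,0,0]]]';python3 -m crank '[[[0,-0.15,0,0],[0,-0.3,0,0],[0,-0.3,0,0]]]'
```

```text
t: 7.22
eef_pos: [0.5408, 0.0818, 0.0944]
ee_rot: [3.141, 0.001, 0.451]
force: [0.3, -2.6, 2.2]
width: 0.0003
gripper_force: 1.5
t: 7.6
eef_pos: [0.5378, 0.0888, 0.0944]
ee_rot: [3.141, 0.0, 0.451]
force: [-0.4, -4.0, 3.3]
width: 0.0002
gripper_force: 2.3
```

```bash
python3 -m crank '[[[0,-0.1,0,0],[0,-0.2,0,0],[0,-0.2,0,0]]]';python3 -m crank '[[[0,-0.1,0,0],[0,-0.2,0,0],[0,-0.2,0,0]]]'
python3 - <<'E'
from h import *
s,P,u,v=wristcloud('w3')
k=(P[:,2]>.09)&(P[:,2]<.125)&(np.hypot(P[:,0]-.562,P[:,1]-.1087)<.015);S=P[k];print(len(S),np.percentile(S[:,2],[50,90,99]))
im=cv2.imread('pics/w3.png');cv2.imwrite('pics/w3c.png',cv2.resize(im[100:320,200:440],None,fx=2.5,fy=2.5))
E
```

```text
t: 7.98
eef_pos: [0.5357, 0.0933, 0.0941]
ee_rot: [-3.142, 0.0, 0.45]
force: [-0.4, -3.1, 0.4]
width: 0.0006
gripper_force: 1.8
t: 8.35
eef_pos: [0.5333, 0.0979, 0.0942]
ee_rot: [-3.141, 0.0, 0.451]
force: [-0.2, -4.0, 0.1]
width: 0.0005
gripper_force: 1.7
2935 [0.11674166 0.1178304  0.11851797]
```

View pics/w3c.png

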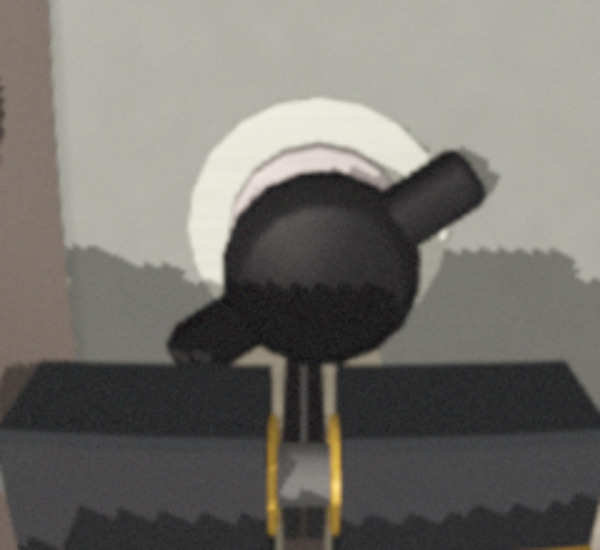

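The head has sprung out (top 0.117), with its wings turned about 0.9 rad. Backing off the way I came, then lifting.

```bash
python3 -m crank '[[[0,0.2,0,0],[0,0.4,0,0],[0,0.6,0,0],[0,0.8,0,0],[0,1,0,0],[0,1.2,0,0],[0,1.5,0,0],[0,1.8,0,0],[0,1.8,-1,0],[0,1.8,-2.5,0],[0,1.8,-3.5,0],[0,1.8,-3.5,0]]]'
python3 - <<'E'
from h import *
s,P,u,v=wristcloud('w4');print(s['eef_pos'],s['force'])
k=(P[:,2]>.098)&(P[:,2]<.125)&(np.hypot(P[:,0]-.562,P[:,1]-.1087)<.042);S=P[k];w=np.linalg.eigh(np.cov(S[:,:2].T))[1][:,1];print(np.percentile(S[:,2],[50,90,99]),np.degrees(np.arctan2(w[1],w[0])))
E
```

```text
t: 9.9
eef_pos: [0.5547, 0.0575, 0.1842]
ee_rot: [3.141, -0.005, 0.451]
force: [-0.1, -0.3, -0.5]
width: 0.0006
gripper_force: 0.0
[0.55469298 0.05747663 0.18418413] [-0.07962256 -0.2684697  -0.49557027]
[0.11487936 0.11753833 0.11844383] -154.2634919963744
```

View pics/w4.png

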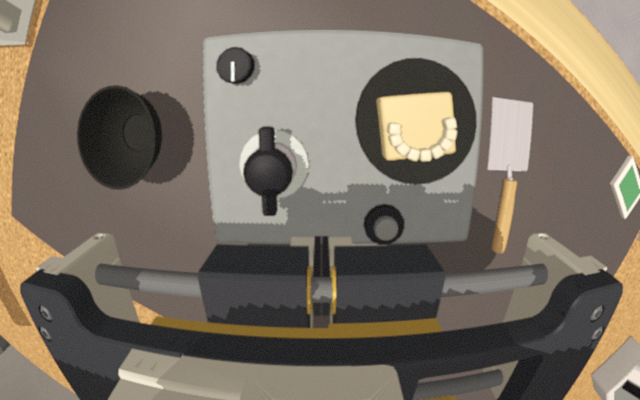

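The button at (268,172) is out and its wings are back at 25.7°. The other things in view are undisturbed, and the arm is clear.

```bash
python3 -c "
from station import arm
print(arm.job_done())"
```

```text
the job is handed in; nothing more can be done
None
```

The stop button was pressed until it latched, turned clockwise by its near wing until the latch let go, and left out with its wings back at rest; the job is handed in, but the hand-in call did not report a verdict.

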